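# Square an instrument cover into the corner stop of an inspection plate

### The arm

A 6-joint arm with a two-finger parallel gripper is mounted at the origin on the work surface. World frame = base frame: x ahead of the robot, y to its left, z up, the work surface at z = 0. Lengths are in mm, angles in degrees, forces in N, time in s.
With the tool pointing down it reaches from about 300 to 850 mm from the base axis. Payload 4.2 kg.
Tool frame: the origin (TCP) lies between the finger pads; the fingertips stand 19 mm ahead of it and the grasp point (between the pads) is the TCP (env.tips_ahead is the distance from the TCP to the fingertips, in mm); z points along the fingers, y is the direction in which the jaws open and shut (so a half turn about z gives the same grasp; the last joint's range is limited). The gripper opens to 91 mm and grips with 3 to 60 N. Pads are 32 mm wide; open, the fingers measure 118 mm over their backs; the gripper's body (76 mm by 178 mm) begins 60 mm behind the grasp point.
Start: joints at [70.245, 18.312, 89.639, -0, 72.044, -1.146], TCP at [183.496, 544.95, 232.976] pointing down, gripper open.
Joint ranges: [-177.97, 177.97], [-48.28, 115.42], [12.27, 149.76], [-77.06, 257.06], [2.81, 150.46], [-146.56, 146.56]. Speed limits (degrees/s): [147.25, 147.25, 180, 180, 180, 180].

### API

Orientations are given as [roll, pitch, yaw] about the fixed x, y, z axes, in that order (R = Rz(yaw) Ry(pitch) Rx(roll)).
In Python, from workcell import telemetry, viewer, job_done, env gives the robot as it stands. The module is installed in compiled form; this text tells all that it offers.
- The arm moves only by the shell command python3 -m jog 'ROWS' [FORCE]. ROWS is JSON, a list of rows, each a list of 3 entries, a list of its own where there are three numbers: the shift along the tool's x, y, z in cm, then the turn about the tool's z in degrees, then the opening, from 0 (shut) to 1 (fully open). A call has 1 to 10 rows; each row shifts and turns the pose as measured when the row begins, along the tool's axes as they then stand; what a row does not reach is not made up. A row lasts 1/8 s, in which the tool goes at most 62.5 mm and 10.7 degrees, less where a joint would pass 70% of its speed; a pose out of reach is approached as far as the arm can. A call is refused whole if a number of a shift passes 6.25 or a number of a turn 10.7, either way. A call with a gripper value outside its range is refused whole. The fingers move at their own pace and stop on an object; FORCE is the grip in N (left out, the last holds). Time passes only in rows, so rows that do not move let the fingers close. It gives the time, the measured TCP pose, the force and the opening at its end, in the units of the state.
- telemetry.state(): the state, without advancing time (a new reading comes with each control period).
- viewer.grab_frame(name): name is "scene" or "side" or "wrist"; returns a dict with "color" (400x640x3 uint8, red, green, blue), "K" (3x3 intrinsics, pixels), "rvec" (rotation vector, rad) and "tvec" (3), from world to camera coordinates, as OpenCV has them. Camera axes: x right, y down, z forward; pixel columns grow to the right and rows downward; lengths in mm; the calibration is good to about 2 mm. A picture is of the moment at which its call begins. There is no depth.
- job_done(): hands the job in, once; it reports no verdict.
The state is a dict: "time_s": time; "qpos": joint angles; "qvel": joint speeds; "effort": joint torques, N m; "ee_pos": TCP position; "ee_rot": TCP orientation; "force": force on the tool from outside, world axes, zero at the start; "torque": the same for the moment, N m; "gripper_width": finger opening in mm.
Only numpy, scipy, OpenCV 4.12 (cv2) and the standard library are available. Lean on these libraries where they do the work, as an engineer would, in place of code of your own. Each camera call takes 0.05 s, during which the arm holds its last target. There are 200 camera calls.

### The job

Push the teal instrument cover across the white inspection plate, with the fingers, until it sits squarely in the corner of the grey steel stops: its long side flush against the long far stop and its left short side flush against the short stop. Slide it only, never lifting it off the plate or tipping it, and leave the brass bushing, the loupe and the cleaner bottle where they are. Finish with the hand clear of everything.

Things in the scene. Friction and masses are not known exactly. Their poses are not given: they have to be found in the camera images.
- cover: Teal instrument cover, loose, a flat block 92 mm along its x, 110 mm along its y, 30 mm high, about 0.45 kg, with a round glass window and four brass inserts in its top; too wide to grasp. Origin: centre of its underside, z up. Starts flat on the plate within about 30 degrees of square, its +x side towards the long stop and its +y side towards the short stop.
- plate: White inspection plate, fixed: 240 mm (x) by 340 mm (y), 12 mm thick, plus a 16 mm wide grey strip on its near (-x) edge. Origin: centre of the white slab's underside, on the bench. Two grey steel stops stand 16 mm above its top: the long one along the far (+x) edge, inner face at x = 105 mm; the short one along the left (+y) edge, inner face at y = 150 mm, from x = -96 mm up to the long one.
- stop_corner (a point): The corner where the inner faces of both stops meet the plate's top. Axes parallel to the plate's; the clear plate lies towards -x and -y, its other two sides open. A fully seated cover has its origin at x = -46, y = -55, z = 0 mm in this frame and is parallel to it.
- bushing: Brass bushing, loose, upright ring 26 mm diameter, 14 mm bore, 26 mm high, standing on the plate near its near left corner. Origin: centre of its underside. Must stay where it is.
- loupe: Silver-grey eyepiece loupe, loose, waisted, 38 mm diameter, 37 mm high, standing on the bench to the left of the plate. Origin: centre of its underside. Must stay where it is.
- cleaner: Amber bottle of lens cleaner with white cap, loose, 42 mm diameter, 90 mm high, standing on the bench to the right of the plate. Origin: centre of its underside. Must stay where it is.
Things that resemble listed ones, but are neither listed nor needed, are in the scene too. There is more than one size of the cover; the job needs the middle-sized.

How it is judged:
By the outcome, as a careful person would: the job done as asked, in the order asked, and still so for the second after the job is handed in, with the robot touching nothing.
It also fails if it takes over 51 s, if anything falls off the work surface, if the arm or the gripper's body presses on something with over 40 N, if the wrist force passes 120 N, or if a joint passes its speed limit or range.

## Working session

There is one attempt and no reset: what is moved stays moved. The work goes in short steps, Python scripts to look and compute and a shell command to move; the robot and the scene stay as the last step left them, time stands still between calls to the robot, and variables do not carry over. Pictures are saved under pics/ and viewed, about 8 in all and at most 12, crops included, and the job is handed in when it is done.

```bash
mkdir -p pics; cat > h.py <<'E'
import numpy as np,cv2
from workcell import telemetry,viewer,job_done,env
def grab(n,save=None):
    f=viewer.grab_frame(n)
    if save: cv2.imwrite('pics/'+save,f['color'][:,:,::-1])
    return f
def ray(f,uv,z):
    R=cv2.Rodrigues(np.array(f['rvec'],float))[0];t=np.array(f['tvec'],float).ravel()
    uv=np.atleast_2d(np.array(uv,float));d=np.c_[uv,np.ones(len(uv))]@np.linalg.inv(np.array(f['K'])).T@R
    c=-R.T@t
    return c+d*((z-c[2])/d[:,2])[:,None]
def proj(f,P):
    return cv2.projectPoints(np.atleast_2d(np.array(P,float)),np.array(f['rvec'],float),np.array(f['tvec'],float),np.array(f['K'],float),None)[0].reshape(-1,2)
E
python3 - <<'E'
from h import *
import pickle
a=grab('scene');b=grab('side');pickle.dump((a,b),open('f0.pkl','wb'))
for f in(a,b):
    R=cv2.Rodrigues(np.array(f['rvec']))[0];print(-R.T@np.array(f['tvec']).ravel(),R[2])
cv2.imwrite('pics/a.png',a['color'][:,:,::-1]);cv2.imwrite('pics/b.png',b['color'][:,:,::-1])
s=telemetry.state();print(s)
E
```

```text
[1119.04785513 -174.45265996  844.30384275] [-0.57513936  0.15428147 -0.80337534]
[299.95779057 634.14624567 845.40024477] [ 0.22756141 -0.60970615 -0.75925899]
{'time_s': 0.1, 'qpos': array([ 7.02454470e+01,  1.83487108e+01,  8.96985220e+01,  3.68615069e-04,
        7.20432080e+01, -1.14494033e+00]), 'qvel': array([-0.04082463, -0.16177133, -0.19758955,  0.07081219, -0.02035239,
       -0.02712401]), 'effort': array([ 9.65969703e-04, -4.13336420e+01, -2.32510185e+01,  7.30202277e-02,
        4.21936065e-02, -7.80022174e-05]), 'ee_pos': array([183.34287634, 544.55490245, 232.20303515]), 'ee_rot': array([-1.79909584e+02, -2.15756576e-03,  1.61390272e+02]), 'force': array([ 0.67611592, -0.39660302,  0.68087366]), 'torque': array([ 0.00280607, -0.00907818, -0.00569087]), 'gripper_width': 91.48667529291893}
```

View pics/a.png

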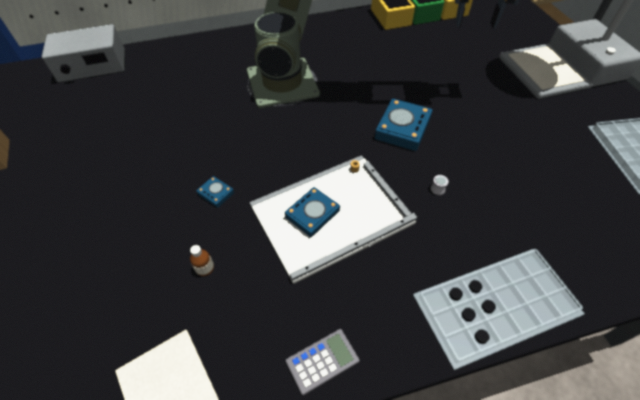

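View pics/b.png

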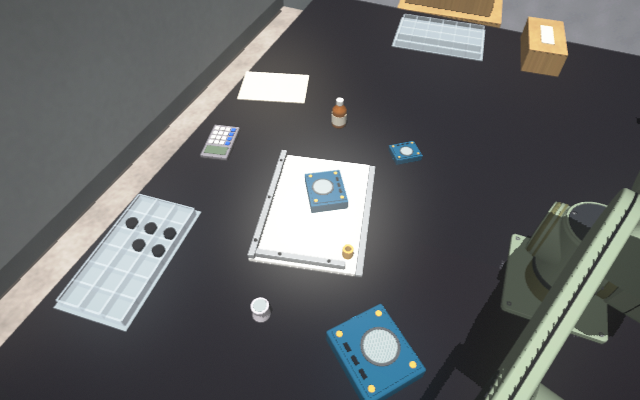

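The scene view (1st picture) shows the arm, the white plate at about (333,217) and three look-alike covers: large at (404,122) on the bench, medium at (313,211) on the plate, small at (214,190) on the bench. The side view (2nd) shows the same covers at (376,350), (326,190) and (406,151). The one on the plate fits both the size and the location. I'll measure it and confirm with a crop.

```bash
cat > m.py <<'E'
from h import *
import sys,pickle
def top(f,z=42,box=None):
    # cover-top quad by blue-teal mask inside plate region
    im=f['color'][:,:,::-1];hsv=cv2.cvtColor(im,cv2.COLOR_BGR2HSV)
    return hsv
if __name__=='__main__':
    a,b=pickle.load(open('f0.pkl','rb'))
    out=[]
    for f,c,pc in((a,(313,211),(380,210)),(b,(326,190),(295,220))):
        im=f['color'][:,:,::-1];hsv=cv2.cvtColor(im,cv2.COLOR_BGR2HSV)
        m=cv2.inRange(hsv,(90,90,30),(120,255,255))
        cs,_=cv2.findContours(m,cv2.RETR_EXTERNAL,cv2.CHAIN_APPROX_NONE)
        for k in cs:
            if cv2.contourArea(k)>150:
                h=cv2.convexHull(k);q=cv2.approxPolyDP(h,0.03*cv2.arcLength(h,True),True)[:,0];
                print('teal',cv2.contourArea(k),q.tolist(),np.median(hsv[m>0],0)); print(ray(f,q,42)[:,:2].round(0).tolist())
        w=cv2.inRange(hsv,(0,0,170),(180,50,255))
        cs,_=cv2.findContours(w,cv2.RETR_EXTERNAL,cv2.CHAIN_APPROX_NONE)
        for k in cs:
            if cv2.pointPolygonTest(k,pc,False)>=0 :
                h=cv2.convexHull(k);q=cv2.approxPolyDP(h,0.02*cv2.arcLength(h,True),True)[:,0];print('white',q.tolist());print(ray(f,q,12)[:,:2].round(0).tolist())
        x,y=c;cr=im[y-75:y+75,x-100:x+100];out.append(cv2.resize(cr,None,fx=4,fy=4,interpolation=cv2.INTER_CUBIC)[:, :])
    cv2.imwrite('pics/c.png',cv2.resize(out[0],(800,600)));cv2.imwrite('pics/d.png',out[1])
E
python3 m.py
```

```text
teal 1289.5 [[317, 190], [338, 209], [309, 235], [286, 211]] [101. 175.  98.]
[[507.0, -19.0], [578.0, 14.0], [630.0, -73.0], [548.0, -109.0]]
teal 674.0 [[213, 175], [233, 188], [233, 193], [218, 207], [196, 192]] [101. 175.  98.]
[[381.0, -267.0], [439.0, -223.0], [456.0, -225.0], [489.0, -267.0], [426.0, -315.0]]
teal 1942.0 [[391, 98], [432, 108], [416, 150], [375, 137]] [101. 175.  98.]
[[227.0, 294.0], [305.0, 393.0], [450.0, 277.0], [371.0, 188.0]]
teal 859.0 [[40, 57], [0, 63], [0, 19], [42, 43]] [101. 175.  98.]
[[-322.0, -773.0], [-324.0, -900.0], [-632.0, -952.0], [-411.0, -777.0]]
white [[363, 158], [403, 218], [288, 273], [252, 203]]
[[411.0, 141.0], [630.0, 168.0], [696.0, -141.0], [477.0, -185.0]]
teal 5799.0 [[381, 304], [425, 371], [385, 399], [359, 399], [326, 331]] [101. 161. 169.]
[[337.0, 207.0], [225.0, 304.0], [278.0, 377.0], [320.0, 394.0], [418.0, 301.0]]
teal 868.5 [[346, 198], [312, 205], [305, 175], [338, 171]] [101. 161. 169.]
[[496.0, -28.0], [563.0, 23.0], [617.0, -61.0], [546.0, -105.0]]
teal 526.5 [[413, 141], [421, 159], [396, 163], [389, 145]] [101. 161. 169.]
[[397.0, -289.0], [360.0, -229.0], [417.0, -190.0], [453.0, -249.0]]
white [[282, 150], [374, 166], [361, 275], [249, 259]]
[[725.0, -149.0], [473.0, -187.0], [399.0, 142.0], [642.0, 197.0]]
```

View pics/c.png

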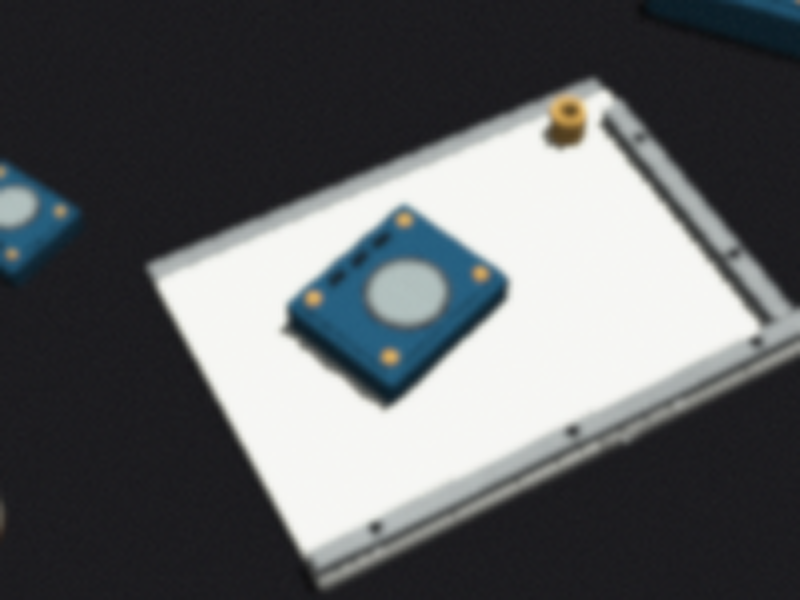

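View pics/d.png

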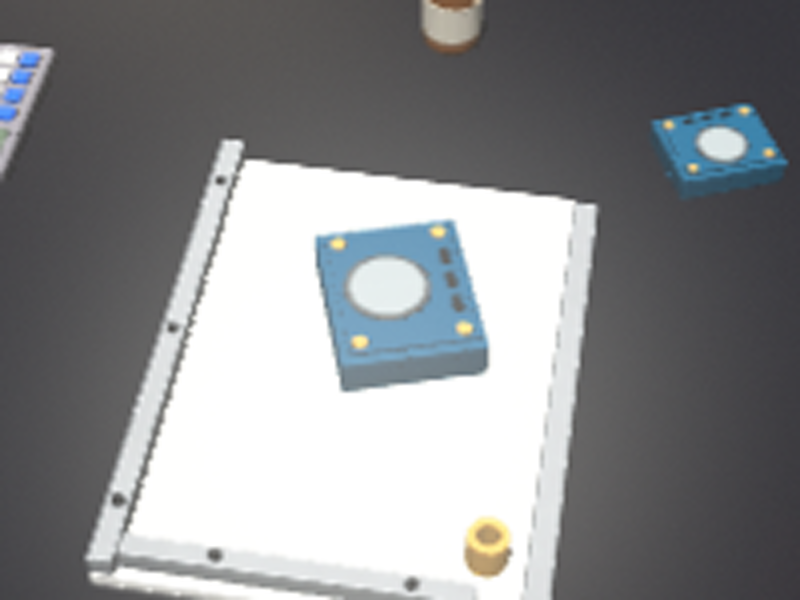

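```bash
cat > fit.py <<'E'
from h import *
from scipy.optimize import least_squares
def fit(obs,x0):  # obs: (frame, local xyz, uv); pose x,y,yawdeg
    def res(p):
        c,s=np.cos(np.radians(p[2])),np.sin(np.radians(p[2]));r=[]
        for f,P,uv in obs:
            W=[p[0]+c*P[0]-s*P[1],p[1]+s*P[0]+c*P[1],P[2]]
            r+=list(proj(f,W)[0]-np.array(uv))
        return np.array(r)
    s=least_squares(res,x0,loss='soft_l1');return s.x,res(s.x).reshape(-1,2)
E
python3 - <<'E'
from fit import *
import pickle
a,b=pickle.load(open('f0.pkl','rb'))
C=lambda u,v:(213+u/4-.4,136+v/4-.4)
D=lambda u,v:(226+u/4-.4,115+v/4-.4)
pa=[(a,(-136,-170,12),C(148,270)),(a,(-120,-170,12),C(157,283)),(a,(105,-170,28),C(308,553)),(a,(105,150,28),C(770,320)),(a,(-96,150,28),C(607,115))]
pb=[(b,(-120,-170,12),D(575,200)),(b,(105,-170,28),D(243,142)),(b,(105,150,28),D(130,545)),(b,(-136,-170,12),D(597,206)),(b,(-96,150,28),D(478,595))]
for o in(pa,pb,pa+pb):
    p,r=fit(o,[560,0,10]);print(p.round(1),r.round(1).tolist())
ca=[(a,(46,55,42),C(508,277)),(a,(-46,55,42),C(405,205)),(a,(-46,-55,42),C(290,305)),(a,(46,-55,42),C(390,390))]
cb=[(b,(46,55,42),D(342,368)),(b,(-46,55,42),D(488,350)),(b,(-46,-55,42),D(455,222)),(b,(46,-55,42),D(317,238))]
for o in(ca,cb,ca+cb):
    q,r=fit(o,[560,-40,30]);print(q.round(1),r.round(1).tolist())
w=np.radians(p[2]);R=np.array([[np.cos(w),-np.sin(w)],[np.sin(w),np.cos(w)]])
print('corner',p[:2]+R@[105,150],'target',p[:2]+R@[59,95],'cover in plate',R.T@(q[:2]-p[:2]))
for n,uv,z in(('bush',C(568,108),38),):
    P=ray(a,uv,z)[0];print(n,P,R.T@(P[:2]-p[:2]))
P=ray(b,D(488,533),38)[0];print(P,R.T@(P[:2]-p[:2]))
print('loupe',ray(a,(440,181),37),ray(b,(261,303),37))
E
```

```text
[568.6   4.1  12.5] [[-0.3, -0.9], [-0.1, 0.2], [0.0, 0.2], [2.2, 1.0], [-0.8, -1.3]]
[563.2   8.9  13.1] [[-0.1, 0.9], [-0.3, 1.5], [-1.7, -0.6], [0.4, 0.1], [1.6, -1.0]]
[566.3   5.3  12.7] [[-0.1, -1.5], [0.1, -0.4], [0.6, -0.8], [2.3, -0.0], [-0.9, -2.1], [-0.3, -0.0], [-0.2, 0.2], [-2.6, -2.7], [0.1, -0.8], [0.3, -2.5]]
[558.7 -46.2  31.6] [[1.4, 0.3], [-0.1, -1.2], [-2.2, 0.0], [0.2, 0.3]]
[553.6 -40.8  31.4] [[-0.6, 0.4], [1.0, 0.2], [0.5, -0.5], [-0.8, -0.4]]
[556.2 -44.   31.4] [[1.9, -0.6], [0.5, -2.1], [-1.6, -1.1], [0.7, -0.8], [-1.1, -0.9], [0.5, -1.0], [0.0, -1.6], [-1.3, -1.5]]
corner [635.69909792 174.70277104] target [602.91850467 110.9341839 ] cover in plate [-20.66663755 -45.88912184]
bush [442.24652327 103.56060275  38.        ] [-99.36103905 123.13603775]
[444.76412753 103.22276343  38.        ] [-96.9793358 122.2528864]
loupe [[564.57423356 294.33743037  37.        ]] [[560.92003425 292.86481587  37.        ]]
```

Crops (pictures 3 and 4): the middle-sized cover sits on the plate, with its slotted -x side nearest the strip, and the bushing is at scene px (355,163). Fit in the plate frame: cover at about (-21,-46), 19° off square; plate at yaw 12.7°.

Plan: two-finger push in +x against the long stop, then a two-finger push in +y against the short stop.

```bash
cat > rel.py <<'E'
# rel.py x y z yaw (plate frame, z world TCP): remaining tool-axis shift cm / turn deg; also prints TCP in plate
from h import *
import sys
p=np.array([566.3,5.3]);w=np.radians(12.7);R=np.array([[np.cos(w),-np.sin(w)],[np.sin(w),np.cos(w)]])
s=telemetry.state();e=s['ee_pos'];y=s['ee_rot'][2]
print('t',round(s['time_s'],2),'tcp plate',(R.T@(e[:2]-p)).round(1),'z',e[2].round(1),'yaw rel',round(y-12.7,1),'F plate',(R.T@s['force'][:2]).round(1),s['force'][2].round(1),'w',round(s['gripper_width'],1))
if len(sys.argv)>3:
    x=list(map(float,sys.argv[1:]));d=p+R@x[:2]-e[:2];a=np.radians(y)
    print('tool shift cm',np.round([(np.cos(a)*d[0]+np.sin(a)*d[1])/10,(np.sin(a)*d[0]-np.cos(a)*d[1])/10,-(x[2]-e[2])/10],2),'turn',round(-((x[3]+12.7-y+180)%360-180),1))
E
python3 -m jog '[[[-4.2,-4.4,0],0,0.66],[[-4.2,-4.4,0],0,0.66],[[-4.2,-4.4,0],0,0.66],[[-4.2,-4.4,0],0,0.66],[[-4.2,-4.4,0],0,0.66],[[-4.2,-4.4,0],0,0.66],[[-4.2,-4.4,0],0,0.66],[[-4.2,-4.4,0],0,0.66],[[-4.2,-4.4,0],0,0.66],[[-4.2,-4.4,0],0,0.66]]'; python3 rel.py -118 -46 130 180
```

```text
time_s: 1.35
ee_pos: [447.1, -18.3, 230.7]
ee_rot: [-179.9, 0.1, 161.9]
force: [0.9, 0.5, -0.0]
gripper_width: 60.5
t 1.35 tcp plate [-121.5    3.2] z 230.7 yaw rel 149.2 F plate [1.  0.3] -0.0 w 60.5
tool shift cm [-2.82 -4.05 10.07] turn -30.8
```

```bash
python3 -m jog '[[[-2.8,-4.0,3],0,0.66],[[0,0,3.5],-10.3,0.66],[[0,0,3.5],-10.3,0.66],[[0,0,0],-10.2,0.66],[[0,0,0],0,0.66]]' >/dev/null; python3 rel.py -118 -46 38 180
python3 - <<'E'
from h import *
grab('wrist','w1.png')
E
```

```text
t 1.98 tcp plate [-117.8  -52.9] z 126.5 yaw rel -179.6 F plate [-0.5  0.2] -0.2 w 60.3
tool shift cm [0.01 0.69 8.85] turn 0.4
```

View pics/w1.png

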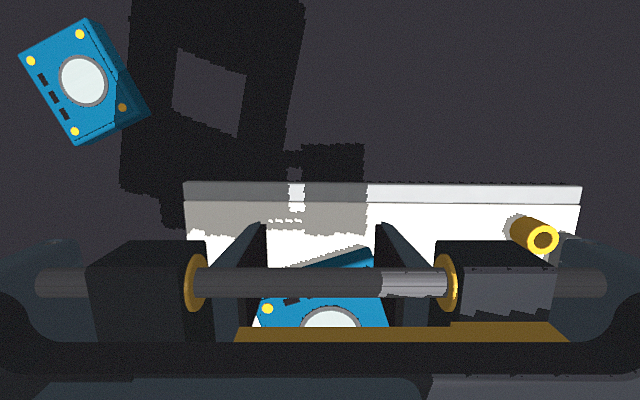

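The wrist view (picture 5) shows the near strip, from (183,182) to (580,187), parallel to the hand. The cover's near corner at about (370,250) lies between the fingers, and the bushing at (540,237) is well clear. Descending.

```bash
python3 -m jog '[[[0.3,0.4,4],0.4,0.66],[[0,0,3],0,0.66],[[0,0,1.2],0,0.66],[[0,0,0.4],0,0.66],[[0,0,0],0,0.66]]' >/dev/null; python3 rel.py -118 -46 38 180
python3 -m jog '[[[-0.7,0,0],0,0.66],[[-0.7,0,0],0,0.66],[[-0.7,0,0],0,0.66],[[-0.7,0,0],0,0.66],[[-0.7,0,0],0,0.66],[[-0.7,0,0],0,0.66],[[-0.7,0,0],0,0.66]]' >/dev/null; python3 rel.py -30 -46 38 180
```

```text
t 2.65 tcp plate [-117.8  -49.8] z 41.6 yaw rel -180.6 F plate [-0.1 -0. ] 0.4 w 60.1
tool shift cm [0.02 0.38 0.36] turn -0.6
t 3.52 tcp plate [-67.1 -49.6] z 43.2 yaw rel -180.6 F plate [-1.8  0.8] 1.1 w 59.9
tool shift cm [-3.71  0.4   0.52] turn -0.6
```

```bash
python3 -m jog '[[[-0.7,0,0.3],-0.5,0.66],[[-0.7,0,0.2],0,0.66],[[-0.7,0,0],0,0.66],[[-0.7,0,0],0,0.66],[[-0.7,0,0],0,0.66],[[-0.7,0,0.1],0,0.66],[[-0.7,0,0],0,0.66]]' >/dev/null; python3 rel.py -3 -46 38 180
python3 - <<'E'
from h import *
f=grab('side');im=f['color'][:,:,::-1]
g=grab('scene')['color'][:,:,::-1]
cv2.imwrite('pics/s2.png',np.hstack([cv2.resize(im[115:265,226:376],(400,400),interpolation=2),cv2.resize(g[136:286,233:383],(400,400),interpolation=2)]))
E
```

```text
t 4.4 tcp plate [-15.1 -50.3] z 37.0 yaw rel -180.1 F plate [-2.  -0.8] -0.3 w 60.2
tool shift cm [-1.21  0.43 -0.1 ] turn -0.1
```

View pics/s2.png

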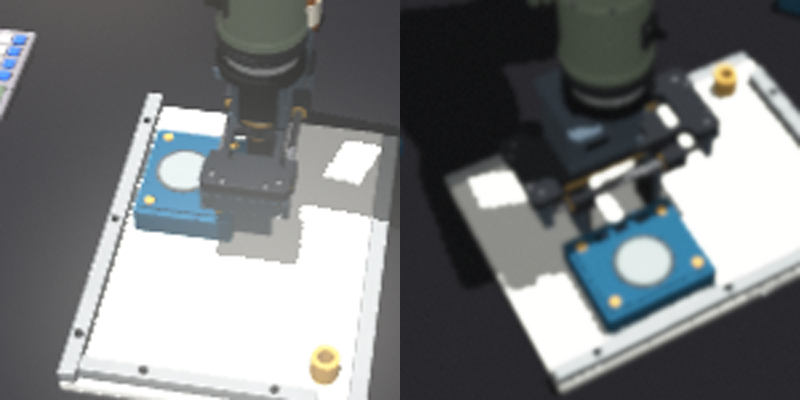

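Picture 6: the cover is square with the hand and close to the long stop (left half, cover edge at about (150,180) against the stop at (130,180)). I'll keep pushing gently until contact.

```bash
python3 -m jog '[[[-0.4,0,0],0,0.66],[[-0.4,0,0],0,0.66]]'|grep force;python3 rel.py; python3 -m jog '[[[-0.3,0,0],0,0.66]]'|grep force;python3 rel.py; python3 -m jog '[[[-0.3,0,0],0,0.66]]'|grep force;python3 rel.py -3 -46 38 180
```

```text
force: [-10.0, -4.2, 6.7]
t 4.75 tcp plate [ -6.5 -50.3] z 37.1 yaw rel -180.1 F plate [-10.7  -1.9] 6.7 w 60.2
force: [-11.7, -4.8, 8.9]
t 4.88 tcp plate [ -6.4 -50.2] z 37.1 yaw rel -180.1 F plate [-12.4  -2.1] 8.9 w 60.3
force: [-9.4, -3.4, 6.8]
t 5.0 tcp plate [ -6.4 -50.2] z 37.0 yaw rel -180.1 F plate [-9.9 -1.3] 6.8 w 60.5
tool shift cm [-0.34  0.42 -0.1 ] turn -0.1
```

Contact with the long stop: 10–12 N with no further advance. I'll back off, lift, and measure the cover's y and the bottle's position.

```bash
python3 -m jog '[[[2.5,0,0],0,0.66],[[2.0,0,0],0,0.66],[[0,0,-5],0,0.44],[[0,0,-5],0,0.44],[[0,6,0],10,0.44],[[0,0,0],10,0.44]]'|grep time; python3 rel.py 55.6 -150 130 90
python3 - <<'E'
from h import *
p=np.array([566.3,5.3]);w=np.radians(12.7);R=np.array([[np.cos(w),-np.sin(w)],[np.sin(w),np.cos(w)]])
for n,c in(('scene',(203,255)),('side',(339,112))):
    f=grab(n);hsv=cv2.cvtColor(f['color'][:,:,::-1],cv2.COLOR_BGR2HSV);m=cv2.inRange(hsv,(90,90,30),(120,255,255))
    for k in cv2.findContours(m,0,1)[0]:
        if cv2.contourArea(k)>300:
            h=cv2.convexHull(k);q=cv2.approxPolyDP(h,0.03*cv2.arcLength(h,True),True)[:,0];print(n,q.tolist(),((ray(f,q,42)[:,:2]-p)@R).round(0).tolist())
    P=ray(f,c,60)[0,:2];print('bottle',(P-p)@R)
E
```

```text
time_s: 5.75
t 5.75 tcp plate [-43.1   8.3] z 142.5 yaw rel 159.5 F plate [-0.  -0.9] 0.9 w 40.2
tool shift cm [-14.79 -11.36   1.25] turn 69.5
scene [[352, 240], [312, 260], [297, 230], [334, 212]] [[105.0, -10.0], [106.0, -115.0], [19.0, -109.0], [17.0, -7.0]]
scene [[213, 175], [233, 188], [233, 193], [218, 207], [196, 192]] [[-240.0, -225.0], [-174.0, -195.0], [-159.0, -201.0], [-136.0, -249.0], [-208.0, -282.0]]
scene [[391, 98], [432, 108], [416, 150], [375, 138]] [[-268.0, 356.0], [-170.0, 436.0], [-54.0, 291.0], [-147.0, 219.0]]
scene [[40, 57], [0, 63], [0, 19], [42, 43]] [[-1037.0, -564.0], [-1068.0, -687.0], [-1380.0, -670.0], [-1125.0, -548.0]]
bottle [ -12.96478138 -324.65283338]
side [[381, 304], [425, 371], [385, 399], [359, 399], [326, 331]] [[-179.0, 248.0], [-268.0, 367.0], [-200.0, 426.0], [-155.0, 433.0], [-80.0, 321.0]]
side [[283, 163], [312, 179], [308, 198], [273, 194]] [[99.0, -108.0], [16.0, -65.0], [14.0, -2.0], [100.0, -0.0]]
side [[413, 141], [421, 159], [396, 164], [389, 145]] [[-230.0, -250.0], [-252.0, -183.0], [-189.0, -154.0], [-166.0, -223.0]]
bottle [ -17.38458379 -315.69799749]
```

```bash
python3 -m jog '[[[-4.9,-3.8,0],0,0.44],[[-4.9,-3.8,0],0,0.44],[[-4.9,-3.8,0],0,0.44],[[0,0,0],10,0.44],[[0,0,0],10,0.44],[[0,0,0],10,0.44],[[0,0,0],10,0.44],[[0,0,0],10,0.44],[[0,0,0],10,0.44],[[0,0,0],9.5,0.44]]'|grep time; python3 rel.py 55.6 -155 39 90
```

```text
time_s: 7.1
t 7.1 tcp plate [  63.4 -162.9] z 141.1 yaw rel 89.6 F plate [0.  0.2] 0.1 w 39.9
tool shift cm [ 0.79 -0.79 10.21] turn -0.4
```

```bash
python3 -m jog '[[[0.7,-0.8,4.5],-0.4,0.44],[[0,0,3.5],0,0.44],[[0,0,1.5],0,0.44],[[0,0,0.6],0,0.44],[[0,0,0],0,0.44]]'|grep force; python3 rel.py 55.6 -155 39 90
python3 - <<'E'
from h import *
f=grab('side');im=f['color'][:,:,::-1]
g=grab('scene')['color'][:,:,::-1]
cv2.imwrite('pics/s3.png',np.hstack([cv2.resize(im[115:265,226:376],(400,400),interpolation=2),cv2.resize(g[136:286,233:383],(400,400),interpolation=2)]))
E
```

```text
force: [0.8, -0.4, -0.3]
t 7.72 tcp plate [  61.4 -161.1] z 38.4 yaw rel 90.4 F plate [ 0.7 -0.6] -0.3 w 40.3
tool shift cm [ 0.61 -0.58 -0.06] turn 0.4
```

View pics/s3.png

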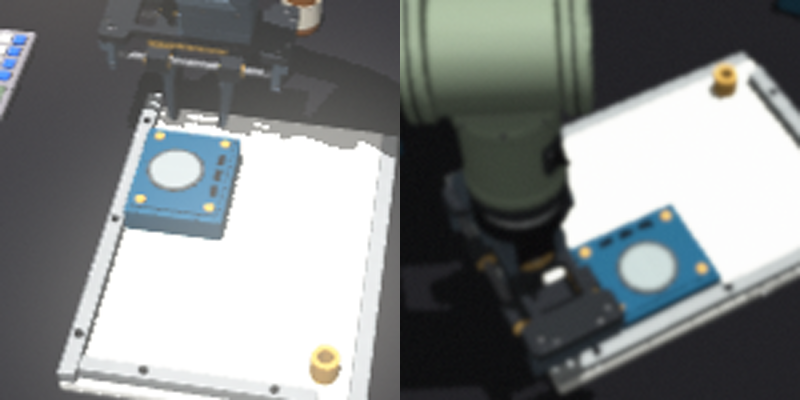

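Picture 7: the fingers are down at the cover's -y side, between the long stop and the open plate, and the cover is parallel to the long stop. I'll shift a few mm away from the stop and push in +y.

```bash
python3 -m jog '[[[0.8,-0.7,0],0.4,0.44],[[0.8,0,0],0,0.44],[[0.8,0,0],0,0.44],[[0.8,0,0],0,0.44],[[0.8,0,0],0,0.44],[[0.8,0,0],0,0.44],[[0.8,0,0],0,0.44],[[0.8,0,0],0,0.44]]'|grep force; python3 rel.py 54 24 38 90
python3 -m jog '[[[0.8,0,0],0,0.44],[[0.8,0,0],0,0.44],[[0.8,0,0],0,0.44],[[0.8,0,0],0,0.44]]'|grep force; python3 rel.py 54 24 38 90
```

```text
force: [-0.3, -3.9, 1.1]
t 8.82 tcp plate [ 55.4 -95.7] z 41.2 yaw rel 90.0 F plate [-1.2 -3.7] 1.1 w 40.1
tool shift cm [11.97 -0.13  0.32] turn 0.0
force: [-1.0, -4.9, 2.8]
t 9.32 tcp plate [ 55.5 -62.2] z 41.1 yaw rel 90.0 F plate [-2.1 -4.5] 2.8 w 40.0
tool shift cm [ 8.62 -0.14  0.31] turn 0.0
```

```bash
python3 -m jog '[[[0.8,0,0.2],0,0.44],[[0.8,0,0.1],0,0.44],[[0.8,0,0],0,0.44],[[0.8,0,0],0,0.44],[[0.8,0,0.1],0,0.44],[[0.8,0,0],0,0.44],[[0.8,0,0],0,0.44],[[0.8,0,0],0,0.44]]'|grep force; python3 rel.py 54 24 38 90
```

```text
force: [1.3, -4.0, 3.7]
t 10.32 tcp plate [56.8  6.1] z 36.4 yaw rel 90.0 F plate [ 0.3 -4.1] 3.7 w 40.0
tool shift cm [ 1.79 -0.28 -0.16] turn 0.0
```

```bash
python3 -m jog '[[[0.4,0,0],0,0.44],[[0.3,0,0],0,0.44]]'|grep force; python3 rel.py 54 24 38 90;  python3 -m jog '[[[0.3,0,0],0,0.44]]'|grep force; python3 rel.py 54 24 38 90
```

```text
force: [1.5, -4.6, 3.7]
t 10.57 tcp plate [56.9 14.1] z 36.2 yaw rel 90.1 F plate [ 0.4 -4.8] 3.7 w 40.5
tool shift cm [ 0.99 -0.28 -0.18] turn 0.1
force: [1.3, -3.8, 3.6]
t 10.7 tcp plate [56.9 17.1] z 36.1 yaw rel 90.1 F plate [ 0.4 -4. ] 3.6 w 40.3
tool shift cm [ 0.69 -0.29 -0.19] turn 0.1
```

```bash
for i in 1 ; do python3 -m jog '[[[0.3,0,-0.1],0,0.44]]'|grep force; python3 -m jog '[[[0.3,0,0],0,0.44]]'|grep force; python3 -m jog '[[[0.3,0,0],0,0.44]]'|grep force; python3 rel.py 54 24 38 90;python3 -m jog '[[[0.3,0,0],0,0.44]]'|grep force; python3 -m jog '[[[0.3,0,0],0,0.44]]'|grep force; python3 rel.py 54 24 38 90; done
```

```text
force: [0.3, -3.3, -1.1]
force: [2.6, -21.3, 4.0]
force: [2.6, -15.5, 1.6]
t 11.07 tcp plate [56.  20.9] z 36.5 yaw rel 90.2 F plate [ -0.9 -15.7] 1.6 w 40.0
tool shift cm [ 0.31 -0.2  -0.15] turn 0.2
force: [3.3, -14.9, 2.4]
force: [2.5, -14.6, 2.6]
t 11.32 tcp plate [56.1 20.9] z 36.7 yaw rel 90.2 F plate [ -0.8 -14.8] 2.6 w 40.1
tool shift cm [ 0.31 -0.21 -0.13] turn 0.2
```

Contact with the short stop at y=20.9: 15 N with no advance. I'll retreat, lift and look.

```bash
python3 -m jog '[[[-2.5,0,0],0,0.44],[[-2.5,0,0],0,0.44],[[0,0,-5],0,0.6],[[0,0,-5],0,0.6],[[-4,-5,-1],-10,0.6],[[0,-5,0],-10,0.6]]'|grep force; python3 rel.py -50 92 130 180
python3 - <<'E'
from h import *
f=grab('side');im=f['color'][:,:,::-1]
g=grab('scene')['color'][:,:,::-1]
cv2.imwrite('pics/s4.png',np.hstack([cv2.resize(im[175:275,235:335],(400,400),interpolation=2),cv2.resize(g[155:255,320:420],(400,400),interpolation=2)]))
E
```

```text
force: [-0.4, -0.5, -0.9]
t 12.07 tcp plate [-46.7 -68.5] z 145.2 yaw rel 110.8 F plate [-0.5 -0.4] -0.9 w 54.6
tool shift cm [15.12  5.4   1.52] turn -69.2
```

View pics/s4.png

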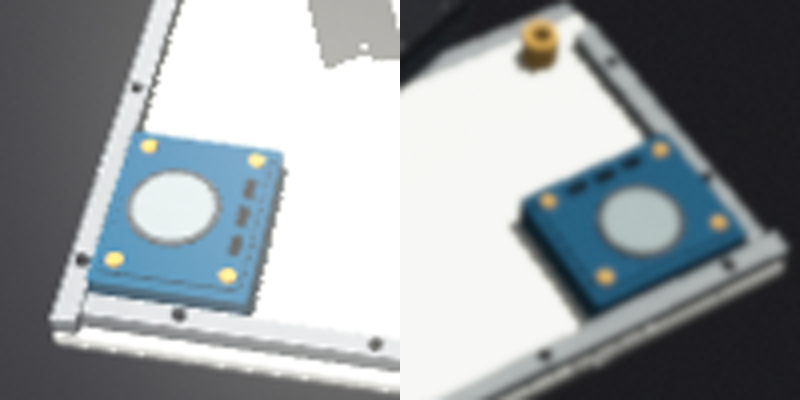

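Picture 8: the cover sits in the corner of both stops with no visible gap, and the bushing is undisturbed. As confirmation, I'll press it lightly in +x and compare the contact position with the earlier -6.4.

```bash
python3 -m jog '[[[5,1.8,0],0,0.6],[[5,1.8,0],0,0.6],[[5,1.8,0],0,0.6],[[0,0,0],-10,0.6],[[0,0,0],-10,0.6],[[0,0,0],-10,0.6],[[0,0,0],-10,0.6],[[0,0,0],-10,0.6],[[0,0,0],-10,0.6],[[0,0,0],-9,0.6]]'|grep force; python3 rel.py -45 88 39 180
```

```text
force: [0.5, 0.2, -0.3]
t 13.43 tcp plate [-53.3 109.5] z 134.7 yaw rel -179.0 F plate [0.5 0.1] -0.3 w 54.4
tool shift cm [-0.8  -2.16  9.57] turn 1.0
```

```bash
python3 -m jog '[[[-0.9,-2.2,0],1,0.6],[[0,-0.2,3],0,0.6],[[0,0,3.5],0,0.6],[[0,0,2],0,0.6],[[0,0,0.6],0,0.6],[[0,0,0],0,0.6]]'|grep force; python3 rel.py -10 88 39 180
```

```text
force: [0.1, 1.5, -0.4]
t 14.18 tcp plate [-40.9  91. ] z 39.7 yaw rel -180.4 F plate [0.4 1.5] -0.4 w 54.8
tool shift cm [-3.09 -0.28  0.07] turn -0.4
```

```bash
python3 -m jog '[[[-0.9,0,0],-0.4,0.6],[[-0.8,0,0],0,0.6],[[-0.7,0,0],0,0.6],[[-0.4,0,0],0,0.6]]'|grep force; python3 rel.py -7 88 39 180; python3 -m jog '[[[-0.3,0,0],0,0.6]]'|grep force;python3 rel.py;python3 -m jog '[[[-0.3,0,0],0,0.6]]'|grep force;python3 rel.py
```

```text
force: [0.7, 0.2, 0.7]
t 14.68 tcp plate [-8.8 91.3] z 42.6 yaw rel -180.0 F plate [0.7 0.1] 0.7 w 54.3
tool shift cm [-0.18 -0.33  0.36] turn 0.0
force: [-5.4, -2.4, 4.2]
t 14.8 tcp plate [-6.9 91.2] z 42.5 yaw rel -180.0 F plate [-5.8 -1.2] 4.2 w 54.6
force: [-7.4, -2.5, 5.6]
t 14.93 tcp plate [-6.2 91.2] z 42.3 yaw rel -180.0 F plate [-7.8 -0.8] 5.6 w 54.7
```

```bash
python3 -m jog '[[[-0.4,0,0.3],0,0.6],[[-0.4,0,0],0,0.6]]'|grep force;python3 rel.py;python3 -m jog '[[[-0.4,0,0],0,0.6]]'|grep force;python3 rel.py
```

```text
force: [-8.7, -2.7, 5.6]
t 15.18 tcp plate [-6.  91.4] z 38.2 yaw rel -180.0 F plate [-9.  -0.7] 5.6 w 54.9
force: [-8.3, -2.3, 6.3]
t 15.3 tcp plate [-6.  91.5] z 37.7 yaw rel -180.0 F plate [-8.6 -0.4] 6.3 w 54.9
```

The press stalls at -6.0 with 9 N, so the cover is flush in x. Retreating, then a last check.

```bash
python3 -m jog '[[[1.5,0,0],0,0.6],[[1.5,0,0],0,0.6],[[0,0,-4],0,0.6],[[0,0,-6],0,0.6],[[0,0,-5],0,0.6],[[4,-4,0],0,0.6],[[4,-4,0],0,0.6],[[4,-4,0],0,0.6],[[0,0,0],0,0.6],[[0,0,0],0,0.6]]'|grep force; python3 rel.py
python3 - <<'E'
from h import *
import pickle
a,b=pickle.load(open('f0.pkl','rb'))
f=grab('side');g=grab('scene')
for n,o,c in(('side',b,f),('scene',a,g)):
    for (k,(x,y)) in ((('bush',(348,251)),('loupe',(261,309)),('bottle',(339,112))) if n=='side' else (('bush',(355,165)),('loupe',(440,184)),('bottle',(202,260)))):
        s=np.s_[max(y-18,0):y+18,x-14:x+14];print(n,k,'mean abs diff',np.abs(o['color'][s].astype(int)-c['color'][s]).mean().round(1))
im=f['color'][:,:,::-1];g=g['color'][:,:,::-1]
cv2.imwrite('pics/s5.png',np.hstack([cv2.resize(im[175:275,235:335],(400,400),interpolation=2),cv2.resize(g[155:255,320:420],(400,400),interpolation=2)]))
E
```

```text
force: [0.4, 0.3, -0.4]
t 16.55 tcp plate [-155.3  -31.8] z 195.6 yaw rel -179.9 F plate [0.5 0.2] -0.4 w 54.8
side bush mean abs diff 0.9
side loupe mean abs diff 2.8
side bottle mean abs diff 3.3
scene bush mean abs diff 0.6
scene loupe mean abs diff 0.9
scene bottle mean abs diff 0.9
```

View pics/s5.png

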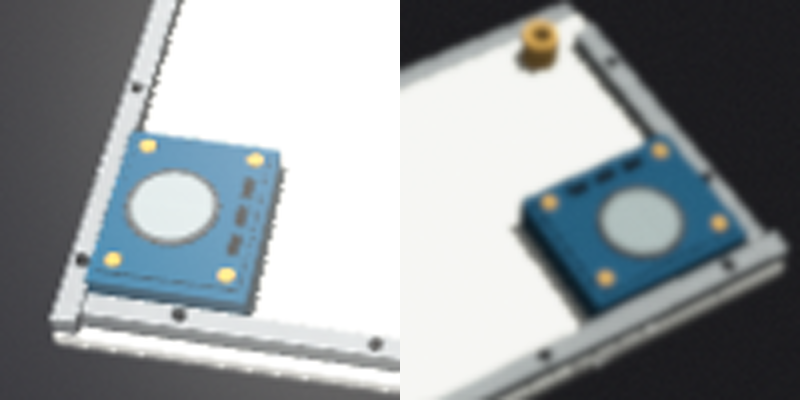

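Picture 9: the cover is flush in the corner in both views, the bushing is unmoved, and the hand is out of the way.

```bash
python3 -c "from workcell import job_done;print(job_done())"
```

```text
the job is handed in; nothing more can be done
None
```

I slid the middle-sized cover across the plate into the corner of the stops and handed the job in at 16.6 s. The two-finger pushes went +x to the long stop, then +y to the short stop, with a last light press in +x.

**Seating:** each push ended with the hand stalled: 10–12 N on the long stop, 15 N on the short stop and 9 N on the last press. The final side and scene views show no visible gap at either stop. The last +x press moved the cover about 0.7 mm. I did not press +y again after it, so y flushness afterwards rests on the pictures alone.

**Other objects:** the pixels around the bushing, loupe and bottle are practically unchanged from the start. The hand finished about 195 mm up, touching nothing.

**Disagreement:** the two cameras differed by about 5–7 mm on absolute position. The stall points came about 3 mm short of my plate estimate on both axes, so I relied on contact force rather than position.

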